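# Shut the red gas valve under the sliding cover

### The job

Shut off the bench gas: push the valve box's loose grey cover along its guides all the way to the stop at the left end, so that the two handles under it come into view, and leave it there. Then push the red handle a quarter turn, from pointing to the robot's side round to the left as far as it goes. Only push with the fingertips: do not lift or tip the cover, and leave the blue handle and the things standing around as they are.

Things in the scene. Friction and masses are not known exactly. Their poses are not given: they have to be found in the camera images.
- valve_box: Low white and aluminium valve box fixed on the bench, 154 x 512 mm. Origin on the bench; x points away from the robot across the box, y to the left along it, z up. Base plate top z = 12 mm. Two walls run its whole length, inner faces x = -56 and +56 mm, with brass connectors outside to x = -101 and +101 mm, z 15 to 37 mm. The valves sit in its right half (y = -205 and -100 mm); which is red varies.
- box_stop (a point): Middle of the inner face of the stop at the box's left end (box y = +250 mm), 66 mm above the bench; the stop's top is at 73 mm. The walls' ledges, 60 mm above the bench, carry the cover; outer guides, top 73 mm, inner faces at box x = -66 and +66 mm, keep it in line. The right end of the box (y = -250 mm) is open.
- cover: Loose solid grey plate, 126 x 250 x 22 mm, 0.4 to 0.6 kg, ribs on top, yellow end faces. Rests by its weight on the ledges between the guides (2.5 mm play a side), slides along box y with 2 to 6 N. Origin: centre of underside, 60 mm above the bench; y along its length, z up. Starts 105 to 125 mm right of the box's origin, hiding both handles; at the left stop it is 125 mm left of it.
- cover_right_end (a point): Centre of the cover's right (box -y) end face, 71 mm above the bench: push here toward the left.
- red_handle (a joint): Angle of the red handle, rad: 0 = open, pointing along the box's -x (robot's side); grows clockwise seen from above to 1.571 = shut, pointing along the box's +y (left), at a hard stop. Starts at 0 to 0.25. It stays where it is left; pushing near its end takes 2 to 4 N.
- red_pivot (a point): On the red handle's vertical axis, at the handle's mid height, 45 mm above the bench (30 mm behind the box's long centre line). The handle is a bar 16 mm wide, 12 mm thick (39 to 51 mm above the bench), reaching 65 mm from the axis. Below it there is only the brass valve, a block 34 x 26 mm, top 37 mm, and a 20 mm pipe along box x, top 36 mm above the bench.
- red_tip (a point): Middle of the outer end of the red handle, 65 mm from its axis, at its mid height.
- blue_handle (a joint): Angle of the blue handle, rad, a like handle on the other valve, same meaning. Starts between 0 and 0.25 and must stay as it is.
- blue_pivot (a point): Point on the blue handle's vertical turning axis, at the handle's mid height, 45 mm above the bench.
- blue_tip (a point): Middle of the outer end of the blue handle, 65 mm from its axis.
- tip_box: Small dark grey box, 40x62x18 mm, in front of the valve box; its origin is the centre of its underside. Loose bystander, leave it where it stands.
- heat_sink: Small silver finned heat sink, 28x36x18 mm, off the right end of the valve box; its origin is the centre of its underside. Loose bystander, leave it where it stands.
- amber_tape: Roll of amber tape lying flat, 64 mm across, 18 mm high, in front of the valve box; its origin is the centre of its underside. Loose bystander, leave it where it stands.
- blue_bottle: Blue bottle with a black cap, 61 mm across, 140 mm high, standing behind the valve box; its origin is the centre of its underside. Loose bystander, leave it where it stands.
- red_cutters: Side cutters with red handles lying flat, 42x121x12 mm, off the left end of the valve box; its origin is the centre of its underside. Loose bystander, leave it where it stands.
- pink_bottle: Pink bottle with a white cap, 53 mm across, 94 mm high, standing behind the valve box; its origin is the centre of its underside. Loose bystander, leave it where it stands.

How it is judged (in metres and radians):
On the way, in this order (a step that is already met when the one before it is completed fails the run):
1. the cover lies at the left stop (within 17 mm), flat in its guides, with the red handle not yet shut (y of cover in the frame of valve_box above 0.108 m and height (world z) of cover between 0.055 and 0.066 m and angle between cover's own z axis and vertical below 0.05 rad and value of joint red_handle below 0.5 rad), for 0.2 s.
2. the red handle is pushed fully shut (value of joint red_handle above 1.46 rad), for 0.2 s.
At the end, for the whole second after the job is handed in: The red handle is within about 0.11 rad (6 degrees) of its shut stop; the cover lies at rest, flat in its guides, within 17 mm of the left stop; the end of the blue handle is within 8 mm of where it was (value of joint red_handle above 1.46 rad and y of cover in the frame of valve_box above 0.108 m and height (world z) of cover between 0.055 and 0.066 m and angle between cover's own z axis and vertical below 0.05 rad and linear speed of cover below 0.01 m/s and distance of blue_tip from where it was at the start of the episode below 0.008 m); the robot touches nothing.
It fails at once if the cover is lifted more than 10 mm off its ledges, or tipped (height (world z) of cover above 0.07 m or angle between cover's own z axis and vertical above 0.12 rad).
It fails at once if the blue handle is moved (its end by more than 8 mm) (distance of blue_tip from where it was at the start of the episode above 0.008 m).
It fails at once if a bystander is moved by more than 20 mm or a bottle is tipped (distance of any of tip_box, heat_sink, amber_tape, blue_bottle, red_cutters, pink_bottle from where it was at the start of the episode above 0.02 m or angle between any of blue_bottle, pink_bottle's own z axis and vertical above 0.3 rad).
It also fails if it takes over 48 s, if anything falls off the work surface, if the arm or the gripper's body presses on something with over 40 N, if the wrist force passes 120 N, or if a joint passes its speed limit or range.

### The arm

A 6-joint arm with a two-finger parallel gripper is mounted at the origin on a cart in front of the work surface, level with it; the furniture and walls round the work are solid. World frame = base frame: x ahead of the robot, y to its left, z up, the work surface at z = 0. Lengths are in mm, angles in rad, forces in N, time in s.
With the tool pointing down it reaches from about 350 to 875 mm from the base axis. Payload 4.2 kg.
Tool frame: the origin (TCP) lies midway between the tips of the shut fingers; the grasp point (between the pads) lies 19 mm behind it; z points along the fingers, y is the direction in which the jaws open and shut (so a half turn about z gives the same grasp; the last joint's range is limited). The gripper opens to 85 mm and grips with 20 to 120 N. Pads are 22 mm wide; open, the fingers measure 114 mm over their backs; the gripper's body (76 mm by 85 mm) begins 54 mm behind the grasp point. The pads swing forward as they close: fully open they stand 13 mm farther back than shut.
Start: joints at [1.587, 0.385, 0.008, 0, -1.194, -0.259], TCP at [150.232, 606.654, 231.312] pointing down, gripper open.
Joint ranges: [-3.14, 3.14], [-1.21, 2.06], [-1.07, 1.41], [-3.16, 2.05], [-2.99, -0.16], [-3.1, 3.1]. Speed limits (rad/s): [2.79, 2.79, 3.14, 3.14, 3.14, 3.14].

### API

Orientations are given as a unit quaternion [x, y, z, w].
In Python, from bench import arm gives the robot as it stands.
- The arm moves only by the tool servo_tool, never from a script. Its argument "rows" is a list of rows, each an object of numbers: "fingers": the finger opening in cm, from 0 to 8.54; "x", "y", "z": the shift along the tool's x, y, z in cm; "turn": the turn about the tool's z in degrees. A call has 1 to 10 rows; each row shifts and turns the commanded pose from where the row before left it, along the tool's axes as they then stand; what a row does not reach is not made up. A row lasts 1/12 s, in which the tool goes at most 41.7 mm and 7.16 degrees, less where a joint would pass 70% of its speed; a pose out of reach is approached as far as the arm can. A call is refused whole if a number of a shift passes 4.17 or a number of a turn 7.16, either way. A call with a gripper value outside its range is refused whole. The fingers move at their own pace and stop on an object; the grip force is fixed at half the most. Time passes only in rows, so rows that do not move let the fingers close. It gives the time, the measured TCP pose, the force and the opening at its end, in the units of the state.
- arm.read_state(): the state, without advancing time (a new reading comes with each control period).
- arm.get_image(name): name is "scene" or "side" or "wrist"; returns (picture, depth): 400x640x3 uint8, red, green, blue; 400x640 float32, mm along the optical axis (not along the pixel's ray), 0 where there is no reading.
- arm.camera_model(name): a dict with "fx", "fy", "cx", "cy" (pixels), "pose" (4x4, takes a point from camera to world coordinates). Camera axes: x right, y down, z forward; pixel columns grow to the right and rows downward; lengths in mm; the calibration is good to about 2 mm. A picture is of the moment at which its call begins: read the wrist's pose just before it. camera_model takes no time and is no camera call; for the wrist camera it gives the pose at the moment of the call.
- arm.job_done(): hands the job in, once; it reports no verdict.
The state is a dict: "clock": time; "joints": joint angles; "joint_vel": joint speeds; "joint_efforts": joint torques, N m; "position": TCP position; "ee_rot": TCP orientation; "contact_force": force on the tool from outside, world axes, zero at the start; "wrist_torque": the same for the moment, N m; "gripper_width": finger opening in mm.
Only numpy, scipy, OpenCV 4.12 (cv2) and the standard library are available. Lean on these libraries where they do the work, as an engineer would, in place of code of your own. Each camera call takes 0.05 s, during which the arm holds its last target.

## Working session

There is one attempt and no reset: what is moved stays moved. The work goes in short steps, Python scripts to look and compute and a tool call to move; the robot and the scene stay as the last step left them, time stands still between calls to the robot, and variables do not carry over. Pictures are saved under pics/ and viewed, and the job is handed in when it is done.

Besides the shell and the picture viewer there is one more tool, called after "Emit:" in YAML: its name, and indented under it one key for each argument. servo_tool: Moves the arm, as the interface text tells. Its arguments: {"type":"object","properties":{"rows":{"type":"array","items":{"type":"object","properties":{"fingers":{"type":"number"},"x":{"type":"number"},"y":{"type":"number"},"z":{"type":"number"},"turn":{"type":"number"}}}}},"required":["rows"]}

```bash
mkdir -p pics; python3 - <<'E'
from bench import arm
import cv2,numpy as np
s=arm.read_state();print(s)
for n in("scene","side","wrist"):
    m=arm.camera_model(n);im,d=arm.get_image(n)
    cv2.imwrite(f"pics/{n}0.png",im[:,:,::-1]);np.save(f"pics/{n}0.npy",d)
    print(n,{k:np.round(v,3).tolist() for k,v in m.items()})
E
```

```text
{'clock': 0.0, 'joints': array([ 1.58658781e+00,  3.85579323e-01,  6.61692367e-03, -5.24254870e-04,
       -1.19399323e+00, -2.58585502e-01]), 'joint_vel': array([ 0.00029768, -0.00132165,  0.00092728,  0.00062049, -0.0007505 ,
        0.00072151]), 'joint_efforts': array([-1.80166619e-03, -3.92291522e+01,  1.88399148e+01,  4.18613032e+00,
       -4.56679700e-03,  4.53997373e-07]), 'position': array([150.10272544, 606.10150668, 230.20060857]), 'ee_rot': array([ 9.92628104e-01, -1.21194977e-01, -9.36929506e-05,  1.10282770e-03]), 'contact_force': array([-0.27599745,  0.12980924, -0.517585  ]), 'wrist_torque': array([-0.01431874,  0.00517591,  0.04896228]), 'gripper_width': 85.38203985089466}
scene {'fx': 520.848, 'fy': 520.848, 'cx': 318.457, 'cy': 199.56, 'pose': [[0.796, -0.44, 0.416, -92.0], [-0.606, -0.592, 0.531, -821.474], [0.012, -0.675, -0.738, 1266.818], [0.0, 0.0, 0.0, 1.0]]}
side {'fx': 412.639, 'fy': 412.639, 'cx': 325.316, 'cy': 203.87, 'pose': [[0.981, -0.116, 0.156, 378.645], [-0.194, -0.515, 0.835, -846.943], [-0.017, -0.849, -0.528, 642.959], [0.0, 0.0, 0.0, 1.0]]}
wrist {'fx': 296.86, 'fy': 296.86, 'cx': 316.341, 'cy': 199.791, 'pose': [[-0.241, -0.919, -0.313, 230.475], [-0.971, 0.229, 0.076, 586.821], [0.001, 0.322, -0.947, 373.959], [0.0, 0.0, 0.0, 1.0]]}
```

View pics/scene0.png

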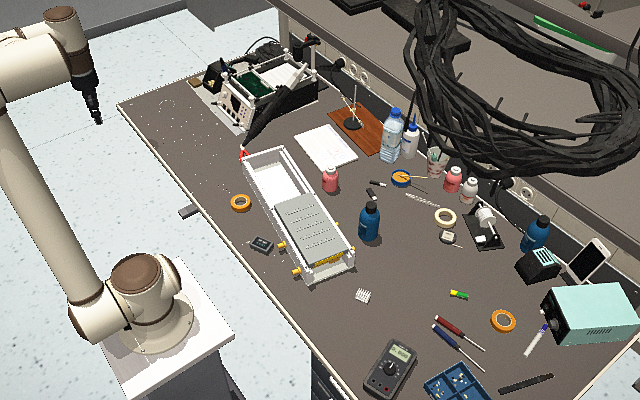

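View pics/side0.png

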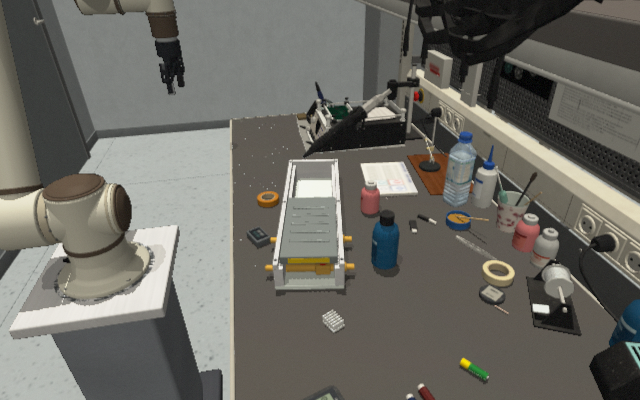

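View pics/wrist0.png

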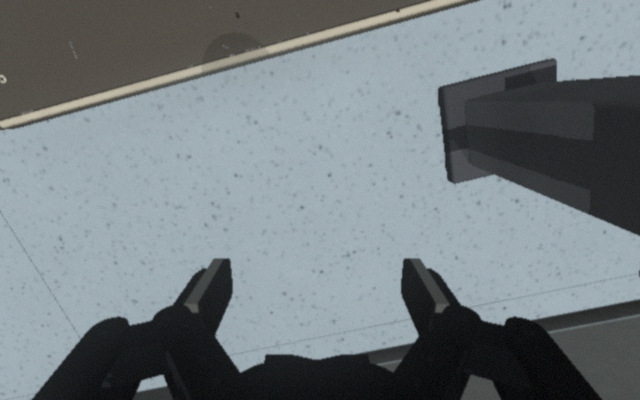

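The scene view shows the box running from about (265,160) to (330,275), with the cover in its right half. The side view shows it from (315,165) to (308,280). I'll enlarge both.

```bash
python3 - <<'E'
import cv2
a=cv2.imread("pics/scene0.png")[135:315,220:400];cv2.imwrite("pics/sc.png",cv2.resize(a,(792,600) if 0 else (600,600),interpolation=cv2.INTER_CUBIC))
a=cv2.imread("pics/side0.png")[145:345,225:425];cv2.imwrite("pics/sd.png",cv2.resize(a,(600,600),interpolation=cv2.INTER_CUBIC))
E
```

```text
(no output)
```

View pics/sc.png

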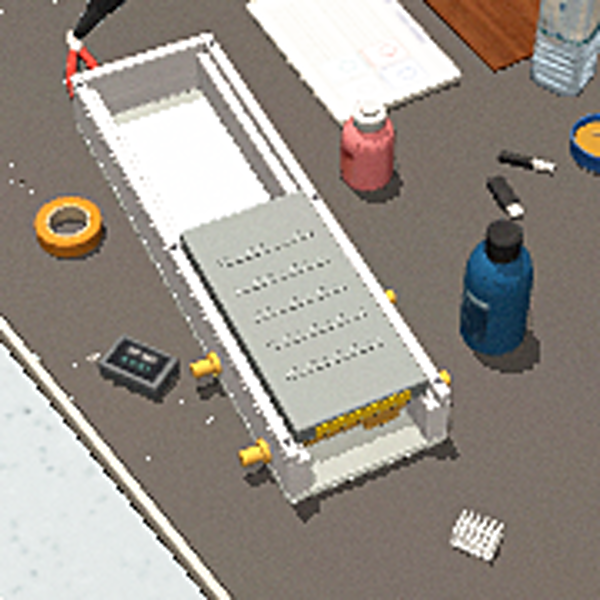

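View pics/sd.png

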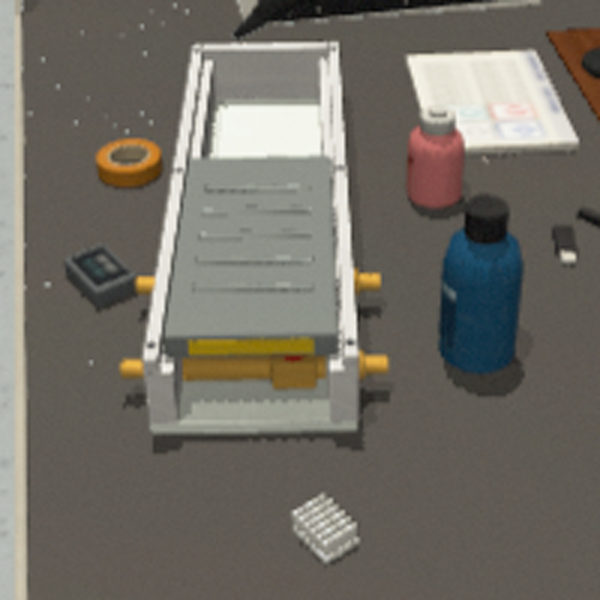

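```bash
cat > h.py <<'E'
from bench import arm
import cv2,numpy as np
def cloud(d,m):
    v,u=np.indices(d.shape);z=d
    p=np.stack([(u-m['cx'])/m['fx']*z,(v-m['cy'])/m['fy']*z,z,np.ones_like(z)],-1)
    return (p@np.array(m['pose']).T)[...,:3]
def proj(P,m):
    P=np.atleast_2d(P);T=np.linalg.inv(m['pose']);q=P@T[:3,:3].T+T[:3,3]
    return np.stack([q[:,0]/q[:,2]*m['fx']+m['cx'],q[:,1]/q[:,2]*m['fy']+m['cy']],-1)
E
python3 - <<'E'
from h import *
for n,w in(("scene",(220,400,135,315)),("side",(225,425,145,345))):
    d=np.load(f"pics/{n}0.npy");m=arm.camera_model(n);P=cloud(d,m)
    Q=P[w[2]:w[3],w[0]:w[1]].reshape(-1,3);Q=Q[d[w[2]:w[3],w[0]:w[1]].ravel()>0]
    # bench height
    h=np.histogram(Q[:,2],bins=np.arange(-10,160,4));print(n,h[0].tolist())
    for lo,hi in((77,90),(66,77)):
        S=Q[(Q[:,2]>lo)&(Q[:,2]<hi)]
        # keep largest cluster
        g=np.zeros((600,600),np.uint8);ij=np.int32((S[:,:2]-[200,-400])/2);ok=((ij>=0)&(ij<600)).all(1);S=S[ok];ij=ij[ok];g[ij[:,0],ij[:,1]]=255
        g2=cv2.dilate(g,np.ones((7,7)));k,l,st,_=cv2.connectedComponentsWithStats(g2);b=1+np.argmax(st[1:,4]);S=S[l[ij[:,0],ij[:,1]]==b]
        print(lo,len(S),S[:,2].mean(),cv2.minAreaRect(np.float32(S[:,:2])))
E
```

```text
scene [332, 3124, 8604, 5396, 1735, 1734, 1012, 424, 231, 221, 203, 164, 160, 156, 165, 171, 229, 304, 307, 307, 664, 610, 1063, 1441, 416, 81, 50, 41, 49, 69, 52, 25, 29, 13, 26, 17, 24, 46, 18, 0, 0, 0]
77 2863 82.73689664821329 ((490.8058166503906, -35.57121276855469), (278.0306091308594, 152.01754760742188), 79.63947296142578)
66 1236 72.45869811813131 ((514.3746948242188, 80.72341918945312), (520.528076171875, 158.05841064453125), 79.18439483642578)
side [1, 862, 22993, 2251, 815, 2556, 635, 501, 222, 284, 323, 285, 146, 160, 140, 158, 158, 477, 254, 281, 947, 418, 1231, 2090, 82, 81, 49, 44, 63, 74, 49, 20, 19, 20, 25, 19, 22, 91, 1, 0, 0, 0]
77 3231 82.38007919187343 ((491.37908935546875, -38.25968933105469), (252.7548370361328, 125.77201843261719), 78.98994445800781)
66 1375 72.50852261816932 ((513.773681640625, 78.62886047363281), (517.3154907226562, 154.4217071533203), 78.9896240234375)
```

```bash
python3 - <<'E'
from h import *
a=np.deg2rad(-11);R=np.array([[np.cos(a),-np.sin(a)],[np.sin(a),np.cos(a)]]);O=np.array([514,79.])
for n in("scene","side"):
    d=np.load(f"pics/{n}0.npy");m=arm.camera_model(n);P=cloud(d,m)[d>0]
    B=(P[:,:2]-O)@R
    for x0,x1 in((-480,-300),(-300,-150),(-150,-90),(-60,60),(100,200)):
        print(n,x0,x1,[ (y,int(P[s,2].max())) if (s:=(B[:,0]>x0)&(B[:,0]<x1)&(B[:,1]>y)&(B[:,1]<y+80)).any() else None for y in range(-420,560,80)])
m=arm.camera_model("side")
f=lambda x,y,z:proj([*(O+R@[x,y]),z],m)[0].round(1)
print(f(30,-205,45),f(30,-100,45),f(0,-244,71),f(0,-256,12))
E
```

```text
scene -480 -300 [None, (-340, 16), (-260, 246), (-180, 244), (-100, 8), (-20, 734), (60, -733), None, None, (300, 350), (380, 592), (460, 592), (540, 7)]
scene -300 -150 [(-420, 7), (-340, 11), (-260, 9), (-180, 8), (-100, 25), (-20, 11), (60, 26), (140, 20), (220, 9), (300, 10), (380, 9), (460, 11), (540, 8)]
scene -150 -90 [(-420, 9), (-340, 9), (-260, 37), (-180, 41), (-100, 25), (-20, 11), (60, 27), (140, 21), (220, 8), (300, 7), (380, 8), (460, 10), (540, 8)]
scene -60 60 [(-420, 23), (-340, 22), (-260, 92), (-180, 91), (-100, 93), (-20, 90), (60, 66), (140, 65), (220, 81), (300, 137), (380, 145), (460, 147), (540, 126)]
scene 100 200 [(-420, 619), (-340, 638), (-260, 628), (-180, 600), (-100, 601), (-20, 601), (60, 620), (140, 611), (220, 599), (300, 536), (380, 215), (460, 145), (540, 128)]
side -480 -300 [None, (-340, 13), (-260, 241), (-180, 241), (-100, 13), (-20, 2), (60, -741), (140, -739), (220, -740), (300, 347), (380, 520), (460, 469), (540, 4)]
side -300 -150 [(-420, 2), (-340, 3), (-260, 4), (-180, 4), (-100, 20), (-20, 3), (60, 20), (140, 19), (220, 4), (300, 3), (380, 4), (460, 4), (540, 3)]
side -150 -90 [(-420, 3), (-340, 3), (-260, 33), (-180, 34), (-100, 21), (-20, 3), (60, 21), (140, 21), (220, 3), (300, 3), (380, 2), (460, 3), (540, 3)]
side -60 60 [(-420, 20), (-340, 19), (-260, 86), (-180, 86), (-100, 86), (-20, 84), (60, 62), (140, 62), (220, 76), (300, 130), (380, 143), (460, 144), (540, 124)]
side 100 200 [(-420, 589), (-340, 582), (-260, 573), (-180, 558), (-100, 558), (-20, 550), (60, 543), (140, 536), (220, 527), (300, 169), (380, 211), (460, 124), (540, 124)]
[322.5 257.9] [322.6 230.8] [308.3 260.2] [309.1 284.5]
```

Emit:
servo_tool:
  rows:
    - {"turn":-2.9,"fingers":0,"z":-2}

```text
invalid input at $.rows[0]: expected keys fingers, x, y, z, turn
```

Emit:
servo_tool:
  rows:
    - {"turn":-2.9,"fingers":0,"x":0,"y":0,"z":-2}
    - {"turn":0,"fingers":0,"x":2.5,"y":2,"z":0}
    - {"turn":0,"fingers":0,"x":2.5,"y":2.5,"z":0}
    - {"turn":0,"fingers":0,"x":2.5,"y":2.5,"z":0}
    - {"turn":0,"fingers":0,"x":2.5,"y":2.5,"z":0}
    - {"turn":0,"fingers":0,"x":2.5,"y":2.5,"z":0}
    - {"turn":0,"fingers":0,"x":2.5,"y":2.5,"z":0}
    - {"turn":0,"fingers":0,"x":2.5,"y":2.5,"z":0}
    - {"turn":0,"fingers":0,"x":2.5,"y":2.5,"z":0}
    - {"turn":0,"fingers":0,"x":2.5,"y":2.5,"z":0}

```text
clock: 0.98
position: [329.5, 346.0, 251.2]
ee_rot: [0.995, -0.096, -0.0, 0.0]
contact_force: [1.5, 0.9, 0.0]
gripper_width: 0.0
```

```bash
cat >> h.py <<'E'
a=np.deg2rad(-11);R=np.array([[np.cos(a),-np.sin(a)],[np.sin(a),np.cos(a)]]);O=np.array([514,79.])
def rep():
    s=arm.read_state();q=s['ee_rot'];from scipy.spatial.transform import Rotation as Ro
    M=Ro.from_quat(q).as_matrix()
    print('t',round(s['clock'],2),'box',((s['position'][:2]-O)@R).round(1),'z',s['position'][2].round(1),'toolx deg',np.rad2deg(np.arctan2(M[1,0],M[0,0])).round(2),'tz',M[:,2].round(3),'F',s['contact_force'].round(1),'w',round(s['gripper_width'],1),'j',s['joints'].round(2))
E
python3 -c "from h import *;rep()"
```

```text
t 0.98 box [-232.   226.9] z 251.2 toolx deg -10.99 tz [-0. -0. -1.] F [1.5 0.9 0. ] w 0.0 j [ 1.15  0.12 -0.31 -0.   -1.15  0.23]
```

Emit:
servo_tool:
  rows:
    - {"turn":0,"fingers":0,"x":1.9,"y":3.4,"z":0}
    - {"turn":0,"fingers":0,"x":1.9,"y":3.4,"z":0}
    - {"turn":0,"fingers":0,"x":1.9,"y":3.4,"z":0}
    - {"turn":0,"fingers":0,"x":1.9,"y":3.4,"z":0}
    - {"turn":0,"fingers":0,"x":1.9,"y":3.4,"z":0}
    - {"turn":0,"fingers":0,"x":1.9,"y":3.4,"z":0}
    - {"turn":0,"fingers":0,"x":1.9,"y":3.4,"z":0}
    - {"turn":0,"fingers":0,"x":1.9,"y":3.4,"z":0}
    - {"turn":0,"fingers":0,"x":1.9,"y":3.4,"z":0}
    - {"turn":0,"fingers":0,"x":1.9,"y":3.4,"z":0}

```text
clock: 1.82
position: [450.6, -24.3, 251.4]
ee_rot: [0.995, -0.096, 0.0, -0.0]
contact_force: [1.3, 1.0, -0.9]
gripper_width: -0.2
```

Emit:
servo_tool:
  rows:
    - {"turn":0,"fingers":0,"x":1.0,"y":3.4,"z":0}
    - {"turn":0,"fingers":0,"x":1.0,"y":3.4,"z":0}
    - {"turn":0,"fingers":0,"x":1.0,"y":3.4,"z":0}
    - {"turn":0,"fingers":0,"x":1.0,"y":3.4,"z":0}
    - {"turn":0,"fingers":0,"x":0.2,"y":3.4,"z":0}
    - {"turn":0,"fingers":0,"x":0,"y":1,"z":0}
    - {"turn":0,"fingers":0,"x":0,"y":0,"z":0}

```text
clock: 2.4
position: [456.7, -209.0, 250.7]
ee_rot: [0.995, -0.098, -0.001, -0.0]
contact_force: [-0.7, 0.6, -0.0]
gripper_width: 0.1
```

```bash
python3 - <<'E'
from h import *
rep()
m=arm.camera_model("wrist");im,d=arm.get_image("wrist")
cv2.imwrite("pics/w1.png",im[:,:,::-1])
im,d=arm.get_image("side");cv2.imwrite("pics/s1.png",im[:,:,::-1])
E
```

```text
t 2.4 box [  -1.3 -293.7] z 250.7 toolx deg -11.25 tz [-0.001  0.    -1.   ] F [-0.7  0.6 -0. ] w 0.1 j [-0.11  0.16 -0.25 -0.   -1.16  1.48]
```

View pics/w1.png

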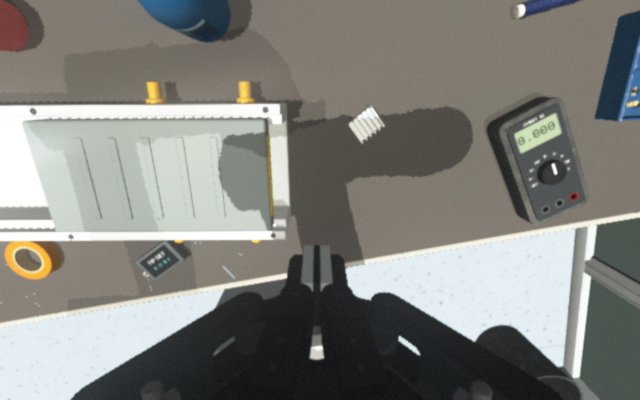

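View pics/s1.png

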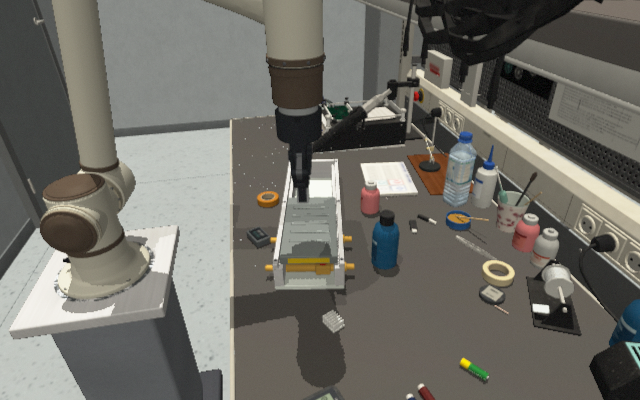

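Emit:
servo_tool:
  rows:
    - {"turn":0,"fingers":0,"x":0.1,"y":0,"z":2.6}
    - {"turn":0,"fingers":0,"x":0,"y":0,"z":2.6}
    - {"turn":0,"fingers":0,"x":0,"y":0,"z":2.6}
    - {"turn":0,"fingers":0,"x":0,"y":0,"z":2.6}
    - {"turn":0,"fingers":0,"x":0,"y":0,"z":2.6}
    - {"turn":0,"fingers":0,"x":0,"y":0,"z":2.6}
    - {"turn":0,"fingers":0,"x":0,"y":0,"z":2.0}
    - {"turn":0,"fingers":0,"x":0,"y":0,"z":0.7}
    - {"turn":0,"fingers":0,"x":0,"y":0,"z":0}

```text
clock: 3.25
position: [457.6, -205.9, 66.9]
ee_rot: [0.995, -0.095, -0.002, -0.0]
contact_force: [0.0, -0.2, 0.0]
gripper_width: -0.2
```

```bash
python3 - <<'E'
from h import *
rep()
im,d=arm.get_image("side");cv2.imwrite("pics/s2.png",cv2.resize(im[145:345,225:425,::-1],(600,600),interpolation=cv2.INTER_CUBIC))
E
```

```text
t 3.25 box [  -1.  -290.5] z 66.9 toolx deg -10.91 tz [-0.004  0.001 -1.   ] F [ 0.  -0.2  0. ] w -0.2 j [-0.1   0.37 -0.5  -0.   -0.7   1.48]
```

View pics/s2.png

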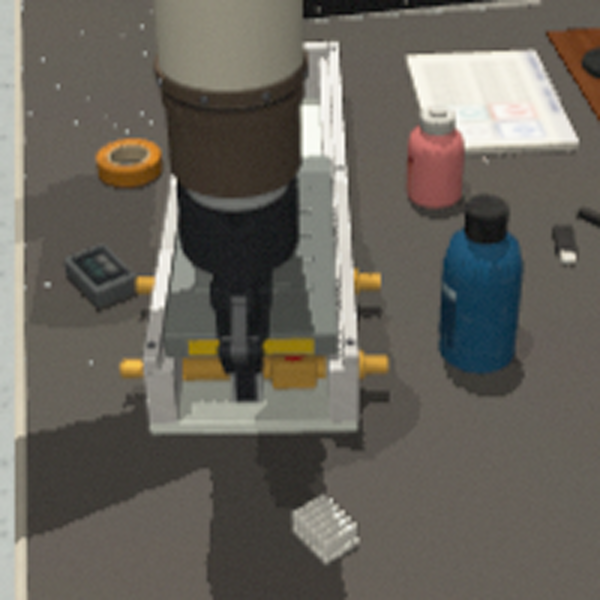

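Emit:
servo_tool:
  rows:
    - {"turn":0,"fingers":0,"x":0,"y":-1,"z":0}
    - {"turn":0,"fingers":0,"x":0,"y":-1,"z":0}
    - {"turn":0,"fingers":0,"x":0,"y":-0.5,"z":0}
    - {"turn":0,"fingers":0,"x":0,"y":-0.5,"z":0}
    - {"turn":0,"fingers":0,"x":0,"y":-0.5,"z":0}
    - {"turn":0,"fingers":0,"x":0,"y":-0.5,"z":0}
    - {"turn":0,"fingers":0,"x":0,"y":-0.5,"z":0}
    - {"turn":0,"fingers":0,"x":0,"y":-0.5,"z":0}

```text
clock: 3.97
position: [468.1, -158.6, 69.0]
ee_rot: [0.995, -0.096, 0.0, 0.001]
contact_force: [-1.1, -7.0, 3.3]
gripper_width: -0.2
```

```bash
python3 - <<'E'
from h import *
rep()
im,d=arm.get_image("side");cv2.imwrite("pics/s3.png",cv2.resize(im[145:345,225:425,::-1],(600,600),interpolation=cv2.INTER_CUBIC))
E
```

```text
t 3.97 box [   0.3 -242. ] z 69.0 toolx deg -10.99 tz [ 0.    -0.001 -1.   ] F [-1.1 -7.   3.3] w -0.2 j [ 0.    0.36 -0.52  0.   -0.7   1.37]
```

View pics/s3.png

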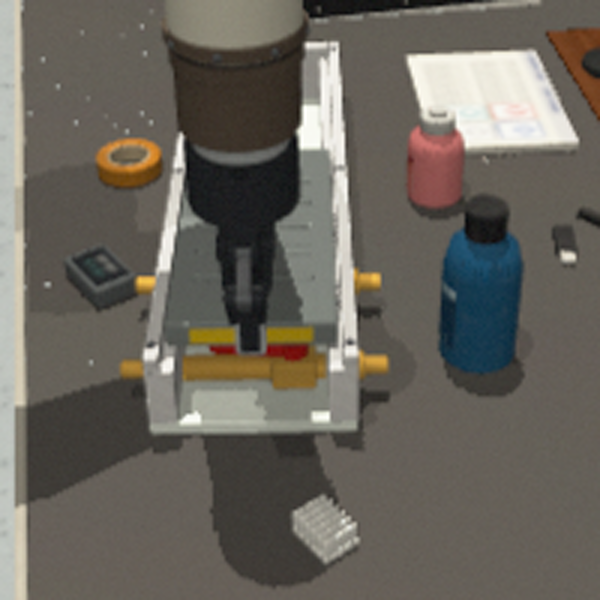

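Emit:
servo_tool:
  rows:
    - {"turn":0,"fingers":0,"x":0,"y":-0.8,"z":0}
    - {"turn":0,"fingers":0,"x":0,"y":-1,"z":0}
    - {"turn":0,"fingers":0,"x":0,"y":-1,"z":0}
    - {"turn":0,"fingers":0,"x":0,"y":-1,"z":0}
    - {"turn":0,"fingers":0,"x":0,"y":-1,"z":0}
    - {"turn":0,"fingers":0,"x":0,"y":-1,"z":0}
    - {"turn":0,"fingers":0,"x":0,"y":-1,"z":0}
    - {"turn":0,"fingers":0,"x":0,"y":-1,"z":0}
    - {"turn":0,"fingers":0,"x":0,"y":-1,"z":0}
    - {"turn":0,"fingers":0,"x":0,"y":-1,"z":0}

```text
clock: 4.85
position: [486.4, -62.5, 68.8]
ee_rot: [0.995, -0.096, -0.0, 0.001]
contact_force: [-1.2, -7.2, 5.4]
gripper_width: -0.1
```

```bash
python3 - <<'E'
from h import *
rep()
E
```

```text
t 4.85 box [-1.000e-01 -1.442e+02] z 68.8 toolx deg -11.01 tz [-0.001 -0.002 -1.   ] F [-1.2 -7.2  5.4] w -0.1 j [ 0.2   0.35 -0.53  0.   -0.69  1.17]
```

Emit:
servo_tool:
  rows:
    - {"turn":0,"fingers":0,"x":0,"y":-1,"z":0}
    - {"turn":0,"fingers":0,"x":0,"y":-1,"z":0}
    - {"turn":0,"fingers":0,"x":0,"y":-1,"z":0}
    - {"turn":0,"fingers":0,"x":0,"y":-1,"z":0}
    - {"turn":0,"fingers":0,"x":0,"y":-1,"z":0}
    - {"turn":0,"fingers":0,"x":0,"y":-1,"z":0}
    - {"turn":0,"fingers":0,"x":0,"y":-1,"z":0}
    - {"turn":0,"fingers":0,"x":0,"y":-1,"z":0}
    - {"turn":0,"fingers":0,"x":0,"y":-1,"z":0}
    - {"turn":0,"fingers":0,"x":0,"y":-0.8,"z":0}

```text
clock: 5.68
position: [504.6, 33.3, 68.8]
ee_rot: [0.995, -0.096, -0.001, 0.001]
contact_force: [-1.0, -8.6, 6.1]
gripper_width: -0.3
```

```bash
python3 - <<'E'
from h import *
rep()
im,d=arm.get_image("side");cv2.imwrite("pics/s4.png",cv2.resize(im[145:345,225:425,::-1],(600,600),interpolation=cv2.INTER_CUBIC))
E
```

```text
t 5.68 box [ -0.5 -46.7] z 68.8 toolx deg -11.01 tz [-0.002 -0.002 -1.   ] F [-1.  -8.6  6.1] w -0.3 j [ 0.39  0.37 -0.49  0.   -0.71  0.99]
```

View pics/s4.png

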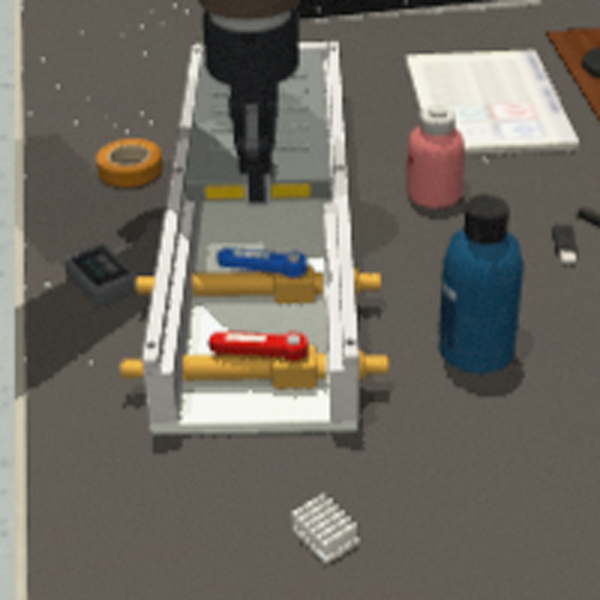

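Emit:
servo_tool:
  rows:
    - {"turn":0,"fingers":0,"x":0,"y":-0.5,"z":0}
    - {"turn":0,"fingers":0,"x":0,"y":-0.5,"z":0}
    - {"turn":0,"fingers":0,"x":0,"y":-0.5,"z":0}
    - {"turn":0,"fingers":0,"x":0,"y":-0.4,"z":0}
    - {"turn":0,"fingers":0,"x":0,"y":-0.3,"z":0}
    - {"turn":0,"fingers":0,"x":0,"y":-0.2,"z":0}

```text
clock: 6.23
position: [509.0, 56.4, 68.5]
ee_rot: [0.995, -0.096, -0.001, 0.001]
contact_force: [-1.2, -8.5, 4.4]
gripper_width: -0.3
```

```bash
cat >>h.py <<'E'
def cov():
    m=arm.camera_model("side");im,d=arm.get_image("side");P=cloud(d,m)[d>0];B=(P[:,:2]-O)@R
    s=(P[:,2]>77)&(P[:,2]<88)&(abs(B[:,0])<58)&(B[:,1]<220)
    h,e=np.histogram(B[s,1],bins=np.arange(-60,230,4));print('cover hist',list(zip(e[:20].astype(int).tolist(),h[:20].tolist())))
    return im
E
python3 - <<'E'
from h import *
rep();cov()
E
```

```text
t 6.23 box [ -0.6 -23.2] z 68.5 toolx deg -11.03 tz [-0.003 -0.002 -1.   ] F [-1.2 -8.5  4.4] w -0.3 j [ 0.43  0.38 -0.47  0.   -0.72  0.95]
cover hist [(-60, 0), (-56, 0), (-52, 0), (-48, 0), (-44, 0), (-40, 15), (-36, 8), (-32, 6), (-28, 3), (-24, 1), (-20, 2), (-16, 18), (-12, 63), (-8, 32), (-4, 31), (0, 28), (4, 22), (8, 23), (12, 29), (16, 21)]
```

Emit:
servo_tool:
  rows:
    - {"turn":0,"fingers":0,"x":0,"y":-0.3,"z":0}
    - {"turn":0,"fingers":0,"x":0,"y":-0.3,"z":0}
    - {"turn":0,"fingers":0,"x":0,"y":-0.3,"z":0}
    - {"turn":0,"fingers":0,"x":0,"y":-0.3,"z":0}
    - {"turn":0,"fingers":0,"x":0,"y":-0.1,"z":0}

```text
clock: 6.7
position: [507.3, 61.2, 68.5]
ee_rot: [0.995, -0.096, -0.007, 0.008]
contact_force: [0.4, -38.8, 13.7]
gripper_width: -0.1
```

Emit:
servo_tool:
  rows:
    - {"turn":0,"fingers":0,"x":0,"y":-0.1,"z":0}
    - {"turn":0,"fingers":0,"x":0,"y":-0.1,"z":0}

```text
clock: 6.87
position: [507.3, 61.3, 68.5]
ee_rot: [0.995, -0.097, -0.007, 0.009]
contact_force: [1.4, -46.3, 13.6]
gripper_width: -0.3
```

Emit:
servo_tool:
  rows:
    - {"turn":0,"fingers":0,"x":0,"y":1,"z":0}
    - {"turn":0,"fingers":0,"x":0,"y":1.5,"z":0}
    - {"turn":0,"fingers":0,"x":0,"y":1.5,"z":0}
    - {"turn":0,"fingers":0,"x":0,"y":1,"z":-2}
    - {"turn":0,"fingers":0,"x":0,"y":1,"z":-2}
    - {"turn":0,"fingers":0,"x":0,"y":0,"z":-1}
    - {"turn":0,"fingers":0,"x":0,"y":0,"z":0}

```text
clock: 7.45
position: [503.0, 13.8, 120.5]
ee_rot: [0.995, -0.096, 0.003, -0.001]
contact_force: [-0.2, 0.6, -0.5]
gripper_width: 0.0
```

```bash
python3 - <<'E'
from h import *
rep();im=cov();cv2.imwrite("pics/s5.png",cv2.resize(im[145:345,225:425,::-1],(600,600),interpolation=cv2.INTER_CUBIC))
m=arm.camera_model("side");d=arm.get_image("side")[1];P=cloud(d,m)
B=(P[...,:2]-O)@R
hsv=cv2.cvtColor(im,cv2.COLOR_RGB2HSV)
inb=(abs(B[...,0])<56)&(B[...,1]<0)&(B[...,1]>-250)&(P[...,2]>30)&(P[...,2]<65)
for c,mk in(("red",((hsv[...,0]<6)|(hsv[...,0]>174))&(hsv[...,1]>150)),("blue",(hsv[...,0]>100)&(hsv[...,0]<130)&(hsv[...,1]>120))):
    s=inb&mk;q=B[s];print(c,s.sum(),P[s][:,2].mean(),cv2.minAreaRect(np.float32(q)),q.min(0),q.max(0))
E
```

```text
t 7.45 box [  1.6 -66.1] z 120.5 toolx deg -11.07 tz [ 0.005  0.002 -1.   ] F [-0.2  0.6 -0.5] w 0.0 j [ 0.35  0.29 -0.44 -0.   -0.83  1.03]
cover hist [(-60, 0), (-56, 0), (-52, 0), (-48, 0), (-44, 0), (-40, 0), (-36, 0), (-32, 0), (-28, 0), (-24, 0), (-20, 0), (-16, 0), (-12, 30), (-8, 63), (-4, 35), (0, 28), (4, 27), (8, 23), (12, 26), (16, 23)]
red 168 47.911431182405316 ((3.240039825439453, -213.83941650390625), (15.548900604248047, 70.93050384521484), 82.01240539550781) [ -32.07797153 -225.31041895] [  38.06644171 -202.32009972]
blue 134 47.47104785743676 ((3.6175155639648438, -107.98282623291016), (18.32078742980957, 70.7921371459961), 82.49246978759766) [ -30.92827534 -120.51937871] [ 38.53662062 -95.16674694]
```

View pics/s5.png

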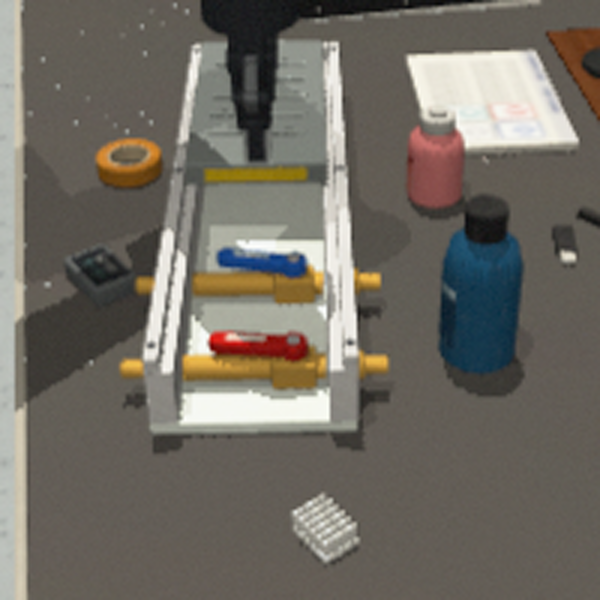

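Emit:
servo_tool:
  rows:
    - {"turn":0,"fingers":0,"x":0,"y":2.4,"z":0}
    - {"turn":0,"fingers":0,"x":-0.3,"y":2.4,"z":0}
    - {"turn":0,"fingers":0,"x":-0.3,"y":2.4,"z":0}
    - {"turn":0,"fingers":0,"x":-0.3,"y":2.4,"z":0}
    - {"turn":0,"fingers":0,"x":-0.3,"y":2.4,"z":0}
    - {"turn":0,"fingers":0,"x":-0.3,"y":2.4,"z":0}
    - {"turn":0,"fingers":0,"x":0,"y":2.4,"z":0}
    - {"turn":0,"fingers":0,"x":0,"y":1.5,"z":0}
    - {"turn":0,"fingers":0,"x":0,"y":0,"z":0}
    - {"turn":0,"fingers":0,"x":0,"y":0,"z":0}

```text
clock: 8.38
position: [451.1, -163.2, 117.1]
ee_rot: [0.995, -0.097, -0.001, -0.0]
contact_force: [1.1, -0.7, -0.4]
gripper_width: -0.2
```

```bash
python3 - <<'E'
from h import *
rep();m=arm.camera_model("wrist");im,d=arm.get_image("wrist");cv2.imwrite("pics/w6.png",im[:,:,::-1]);np.save("pics/w6.npy",d)
np.savez("pics/w6m.npz",**m)
m=arm.camera_model("scene");im,d=arm.get_image("scene");cv2.imwrite("pics/c6.png",cv2.resize(im[135:315,220:400,::-1],(600,600),interpolation=cv2.INTER_CUBIC))
E
```

```text
t 8.38 box [ -15.5 -249.7] z 117.1 toolx deg -11.1 tz [-0.002  0.    -1.   ] F [ 1.1 -0.7 -0.4] w -0.2 j [-0.01  0.26 -0.5  -0.   -0.81  1.39]
```

View pics/w6.png

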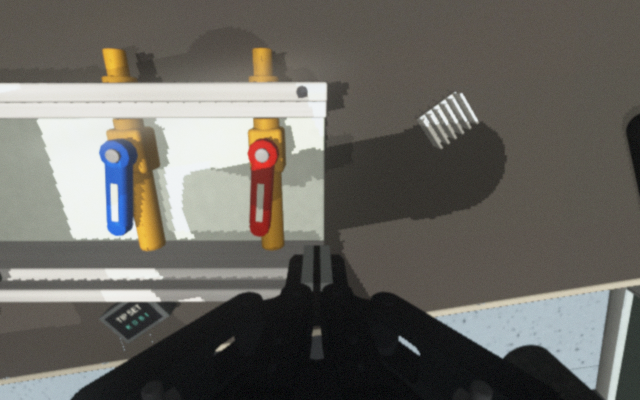

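View pics/c6.png

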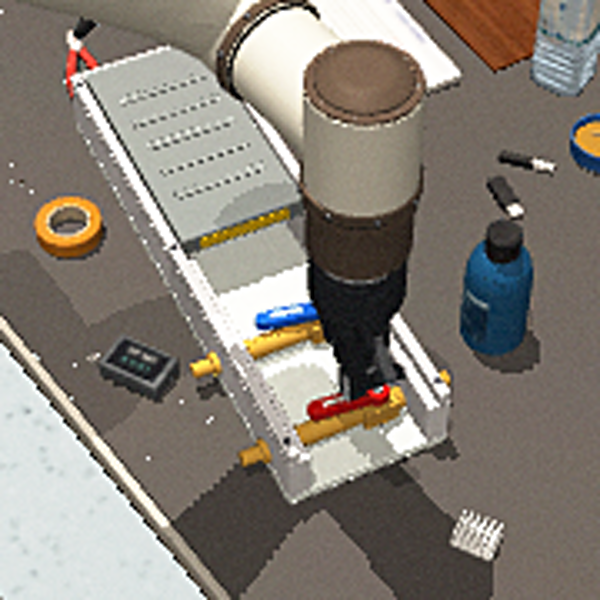

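The cover sits against the stop in the scene view with no gap. In the wrist view the red pivot is at (262,155), the red tip at (259,236), the blue pivot at (111,156) and the box's right edge at x≈325.

```bash
python3 - <<'E'
from h import *
m=dict(np.load("pics/w6m.npz"));d=np.load("pics/w6.npy")
def at(u,v,z):
    T=m['pose'];r=T[:3,:3]@[(u-m['cx'])/m['fx'],(v-m['cy'])/m['fy'],1];k=(z-T[2,3])/r[2];p=T[:3,3]+k*r;return ((p[:2]-O)@R).round(1)
for n,a in dict(piv=(262,155,52),tip=(259,236,51),bpiv=(111,156,52),btip=(119,235,51),rightfar=(327,83,73),rightplate=(324,180,12),redright=(271,215,51),redleft=(249,215,51)).items():print(n,at(*a))
print(cloud(d,m)[215,259],cloud(d,m)[190,300])
E
```

```text
piv [  29.5 -211. ]
tip [ -34.  -204.6]
bpiv [  29.  -104.1]
btip [-33.  -95.7]
rightfar [  75.9 -255.8]
rightplate [   0.4 -255.9]
redright [ -16.5 -214.8]
redleft [ -16.4 -198.1]
[ 459.17449078 -120.25707093   52.59864198] [ 461.29587884 -150.2379484    13.90139077]
```

Emit:
servo_tool:
  rows:
    - {"turn":0,"fingers":0,"x":0,"y":0,"z":1.5}
    - {"turn":0,"fingers":0,"x":0,"y":0,"z":1.5}
    - {"turn":0,"fingers":0,"x":0,"y":0,"z":1.5}
    - {"turn":0,"fingers":0,"x":0,"y":0,"z":1.2}
    - {"turn":0,"fingers":0,"x":0,"y":0,"z":1.0}
    - {"turn":0,"fingers":0,"x":0,"y":0,"z":0.5}
    - {"turn":0,"fingers":0,"x":0,"y":0,"z":0}
    - {"turn":0,"fingers":0,"x":0,"y":0,"z":0}

```text
clock: 9.15
position: [452.1, -162.5, 46.3]
ee_rot: [0.995, -0.095, -0.0, 0.0]
contact_force: [-0.7, -0.3, 0.4]
gripper_width: 0.3
```

```bash
python3 - <<'E'
from h import *
rep();m=arm.camera_model("wrist");im,d=arm.get_image("wrist");cv2.imwrite("pics/w7.png",im[:,:,::-1])
E
```

```text
t 9.15 box [ -14.7 -248.9] z 46.3 toolx deg -10.94 tz [-0. -0. -1.] F [-0.7 -0.3  0.4] w 0.3 j [-0.01  0.37 -0.57  0.   -0.62  1.39]
```

View pics/w7.png

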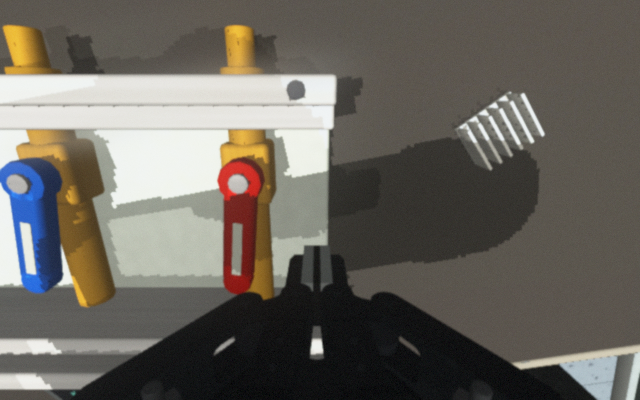

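Emit:
servo_tool:
  rows:
    - {"turn":0,"fingers":0,"x":0,"y":0,"z":0.4}
    - {"turn":0,"fingers":0,"x":0,"y":-0.6,"z":0}
    - {"turn":0,"fingers":0,"x":-0.1,"y":-0.6,"z":0}
    - {"turn":0,"fingers":0,"x":-0.1,"y":-0.6,"z":0}
    - {"turn":0,"fingers":0,"x":-0.1,"y":-0.6,"z":0}
    - {"turn":0,"fingers":0,"x":-0.1,"y":-0.5,"z":0}
    - {"turn":0,"fingers":0,"x":-0.1,"y":-0.5,"z":0}
    - {"turn":0,"fingers":0,"x":0,"y":-0.5,"z":0}

```text
clock: 9.87
position: [454.4, -123.5, 42.6]
ee_rot: [0.995, -0.096, 0.0, 0.0]
contact_force: [0.1, -3.6, 1.5]
gripper_width: -0.2
```

```bash
python3 - <<'E'
from h import *
rep();m=arm.camera_model("wrist");im,d=arm.get_image("wrist");cv2.imwrite("pics/w8.png",im[:,:,::-1])
E
```

```text
t 9.87 box [ -19.9 -210.2] z 42.6 toolx deg -10.99 tz [ 0. -0. -1.] F [ 0.1 -3.6  1.5] w -0.2 j [ 0.08  0.37 -0.6   0.   -0.6   1.3 ]
```

View pics/w8.png

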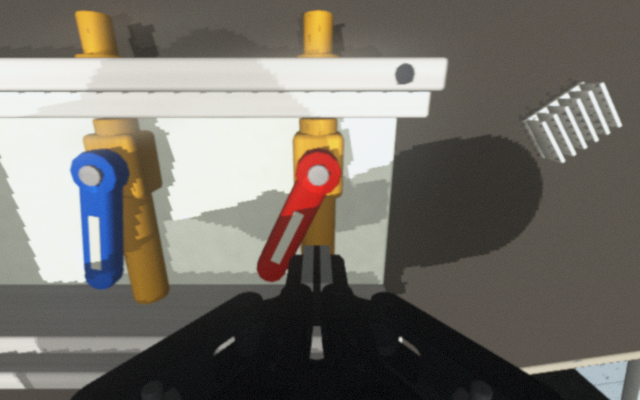

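The handle has turned about 0.45 rad and the finger is against it near its tip, so I'll continue the arc.

Emit:
servo_tool:
  rows:
    - {"turn":0,"fingers":0,"x":0,"y":-0.5,"z":0}
    - {"turn":0,"fingers":0,"x":0.1,"y":-0.5,"z":0}
    - {"turn":0,"fingers":0,"x":0.1,"y":-0.5,"z":0}
    - {"turn":0,"fingers":0,"x":0.2,"y":-0.5,"z":0}
    - {"turn":0,"fingers":0,"x":0.3,"y":-0.4,"z":0}
    - {"turn":0,"fingers":0,"x":0.3,"y":-0.4,"z":0}
    - {"turn":0,"fingers":0,"x":0.4,"y":-0.4,"z":0}
    - {"turn":0,"fingers":0,"x":0.4,"y":-0.4,"z":0}

```text
clock: 10.58
position: [478.3, -91.7, 41.9]
ee_rot: [0.995, -0.096, -0.001, 0.0]
contact_force: [-2.4, -1.9, -0.0]
gripper_width: -0.4
```

```bash
python3 - <<'E'
from h import *
rep();m=arm.camera_model("wrist");im,d=arm.get_image("wrist");cv2.imwrite("pics/w9.png",im[:,:,::-1])
E
```

```text
t 10.58 box [  -2.5 -174.4] z 41.9 toolx deg -11.03 tz [-0.002 -0.    -1.   ] F [-2.4 -1.9 -0. ] w -0.4 j [ 0.14  0.39 -0.56 -0.   -0.62  1.23]
```

View pics/w9.png

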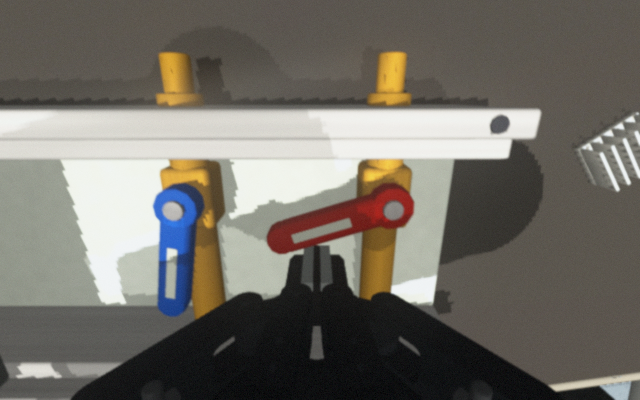

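Emit:
servo_tool:
  rows:
    - {"turn":0,"fingers":0,"x":0.4,"y":-0.2,"z":0}
    - {"turn":0,"fingers":0,"x":0.4,"y":-0.2,"z":0}
    - {"turn":0,"fingers":0,"x":0.4,"y":0,"z":0}
    - {"turn":0,"fingers":0,"x":0.3,"y":0,"z":0}
    - {"turn":0,"fingers":0,"x":0.1,"y":0,"z":0}

```text
clock: 11.05
position: [492.6, -90.1, 41.8]
ee_rot: [0.995, -0.097, -0.004, -0.0]
contact_force: [-10.2, 9.3, 7.1]
gripper_width: 0.1
```

```bash
python3 - <<'E'
from h import *
rep();m=arm.camera_model("wrist");im,d=arm.get_image("wrist");cv2.imwrite("pics/w10.png",im[:,:,::-1])
E
```

```text
t 11.05 box [  11.3 -170.1] z 41.8 toolx deg -11.09 tz [-0.007  0.001 -1.   ] F [-10.2   9.3   7.1] w 0.1 j [ 0.14  0.41 -0.52 -0.   -0.65  1.24]
```

View pics/w10.png

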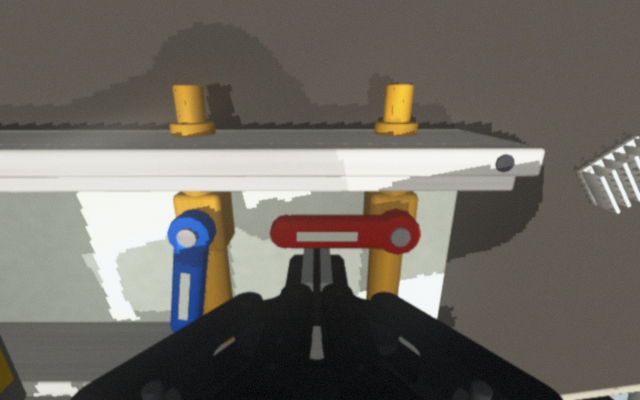

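Emit:
servo_tool:
  rows:
    - {"turn":0,"fingers":0,"x":0.1,"y":0,"z":0}
    - {"turn":0,"fingers":0,"x":0.1,"y":0,"z":0}
    - {"turn":0,"fingers":0,"x":0,"y":0,"z":0}

```text
clock: 11.35
position: [492.6, -90.2, 41.7]
ee_rot: [0.995, -0.097, -0.005, -0.0]
contact_force: [-12.5, 10.5, 8.9]
gripper_width: -0.0
```

Emit:
servo_tool:
  rows:
    - {"turn":0,"fingers":0,"x":-0.6,"y":0,"z":0}
    - {"turn":0,"fingers":0,"x":-0.8,"y":0,"z":0}
    - {"turn":0,"fingers":0,"x":-0.8,"y":0,"z":0}
    - {"turn":0,"fingers":0,"x":0,"y":0,"z":-1}
    - {"turn":0,"fingers":0,"x":0,"y":0,"z":-2}
    - {"turn":0,"fingers":0,"x":0,"y":0,"z":-3}
    - {"turn":0,"fingers":0,"x":0,"y":0,"z":-3}
    - {"turn":0,"fingers":0,"x":0,"y":0,"z":-3}
    - {"turn":0,"fingers":0,"x":-1,"y":0,"z":-3}
    - {"turn":0,"fingers":0,"x":-1,"y":0,"z":-2}

```text
clock: 12.18
position: [457.6, -83.5, 215.7]
ee_rot: [0.995, -0.096, 0.003, -0.0]
contact_force: [0.7, 0.2, 0.9]
gripper_width: 0.3
```

```bash
python3 - <<'E'
from h import *
rep();m=arm.camera_model("wrist");im,d=arm.get_image("wrist");cv2.imwrite("pics/w11.png",im[:,:,::-1])
im,d=arm.get_image("scene");cv2.imwrite("pics/c11.png",cv2.resize(im[135:315,220:400,::-1],(600,600),interpolation=cv2.INTER_CUBIC))
im=cov();cv2.imwrite("pics/s11.png",cv2.resize(im[145:345,225:425,::-1],(600,600),interpolation=cv2.INTER_CUBIC))
E
```

```text
t 12.18 box [ -24.4 -170.3] z 215.7 toolx deg -11.01 tz [ 0.007  0.    -1.   ] F [0.7 0.2 0.9] w 0.3 j [ 0.17  0.12 -0.4   0.   -1.05  1.21]
cover hist [(-60, 0), (-56, 0), (-52, 0), (-48, 0), (-44, 0), (-40, 0), (-36, 0), (-32, 0), (-28, 0), (-24, 0), (-20, 0), (-16, 0), (-12, 28), (-8, 74), (-4, 30), (0, 39), (4, 36), (8, 29), (12, 33), (16, 35)]
```

View pics/w11.png

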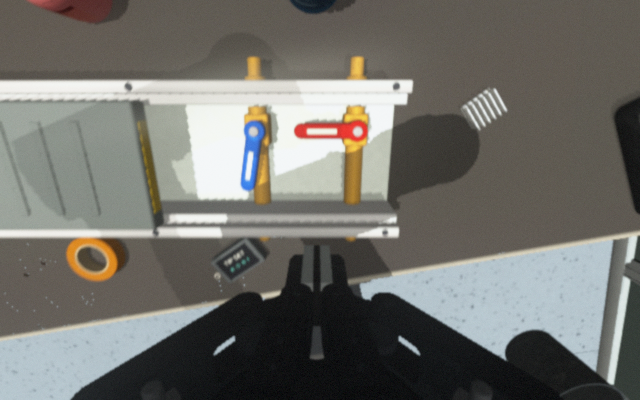

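View pics/c11.png

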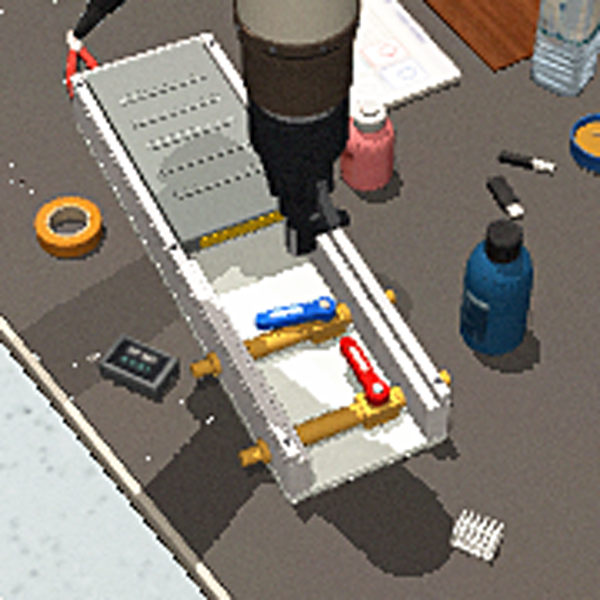

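View pics/s11.png

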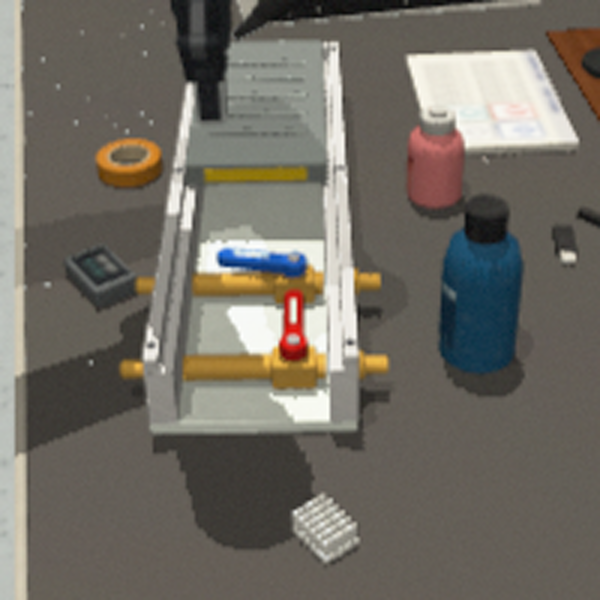

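Emit:
servo_tool:
  rows:
    - {"turn":0,"fingers":0,"x":0,"y":0,"z":0}
    - {"turn":0,"fingers":0,"x":0,"y":0,"z":0}
    - {"turn":0,"fingers":0,"x":0,"y":0,"z":0}

```text
clock: 12.58
position: [455.7, -83.6, 211.0]
ee_rot: [0.995, -0.096, -0.001, 0.0]
contact_force: [-0.9, 0.0, -0.2]
gripper_width: -0.1
```

```bash
python3 -c "
from h import *
rep();print(arm.job_done())"
```

```text
t 12.58 box [ -26.2 -170.7] z 211.0 toolx deg -11.03 tz [-0.002 -0.    -1.   ] F [-0.9  0.  -0.2] w -0.1 j [ 0.17  0.13 -0.4  -0.   -1.05  1.21]
the job is handed in; nothing more can be done
None
```

I pushed the cover to the left stop with the shut fingertips, then pushed the red handle (the right-hand valve) round to its shut stop. I backed the arm off clear of everything and handed the job in at 12.6 s. No verdict was reported.

- **Cover:** The push force rose to 46 N at the stop, and the last scene and side pictures show the cover flat with no visible gap.
- **Red handle:** The last wrist picture shows it parallel to the walls, pointing left.
- **Blue handle and bystanders:** These look unmoved by eye in the last pictures. I did not re-measure the blue handle's position at the end.

Two readings did not agree fully:
- **Box position:** My estimate along the box was about 5–8 mm off what the valve pivot and the cover's end showed. This is inside the 17 mm tolerance.
- **Force at the handle's stop:** There was also an unexplained sideways force of about 10 N and an upward force of about 9 N on the tool. Both were gone once the finger backed off.

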